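# Set up the vase pedestal and the tea ware display

## Task

Set up the display in this order: put the square plinth in the middle of the round log slice, the round plinth centred on top of it, and the vase upright and centred on top of that; then put the tea bowl in the middle of the low square stand, and last stand the tall cup upright inside the bowl. Set the vase, bowl and cup down gently, without letting them fall or tip over, and leave the wax tin, sanding block and tape measure where they are.

Things in the scene. Friction and masses are not known exactly. Their poses are not given: they have to be found in the camera images.
- slice_top (a point): Centre of the top face of the round log slice: a fixed sawn disc of pale wood with growth rings and a dark bark edge, 150 mm across, 22 mm thick, flat on the table (this point is 22 mm above the table). z is up.
- stand_top (a point): Centre of the top face of the low square display stand: a fixed dark-brown wooden slab 130 x 130 mm on four short feet, its top 30 mm above the table. x and y run along its edges, z is up.
- square_plinth_mid (a point): Centre (half-way up) of the loose square plinth: a solid dark wooden block with two grooves around it, 62 x 62 mm, 30 mm high, flat top and bottom, 70 to 120 g. x and y run along its sides, z is up.
- round_plinth_mid (a point): Centre (half-way up) of the loose round plinth: a solid dark wooden disc with two grooves around it, 52 mm across, 30 mm high, flat top and bottom, 40 to 75 g. z is up, along its axis.
- vase_mid (a point): Centre (half-way up, 35 mm above its foot) of the grey-green glazed bud vase: 70 mm high, a round belly 54 mm across whose sides stand upright from 16 to 32 mm above the foot, flat foot 38 mm across, narrow neck 20 mm across at 58 mm, lip 28 mm across; 90 to 160 g. z is up, along its axis.
- tea_bowl_mid (a point): Centre (half-way up) of the low grey-green tea bowl, open at the top: 64 mm across with upright sides above 9 mm, 30 mm high, foot 50 mm across, wall 4 mm, inner floor 5 mm above its underside and at least 42 mm across, 56 mm across inside at the rim; 65 to 120 g. z is up, along its axis.
- tall_cup_mid (a point): Centre (half-way up) of the slim grey-green aroma cup, a straight tube open at the top: 32 mm across, 66 mm high, wall 3 mm, closed flat foot; 45 to 80 g. Stood in the tea bowl it rises 41 mm above the bowl's rim. z is up, along its axis.
- wax_tin_mid (a point): Bystander: centre (half-way up) of a closed round steel tin of wax, 68 mm across, 18 mm high, loose, standing among the things to be moved. To be left alone. z is up, along its axis.
- sanding_block_mid (a point): Bystander: centre (half-way up) of a cork sanding block, 50 x 90 x 31 mm high, loose, beside the things to be moved. To be left alone. Its long side runs along y; z is up.
- tape_measure_mid (a point): Bystander: centre (half-way up) of a black tape measure, 62 x 62 x 34 mm high, loose, beside the things to be moved. To be left alone. z is up.
Mind the look-alikes: they are no part of the job. Leave any red or yellow look-alike of the part that bears square_plinth_mid alone. Leave any purple look-alike of the part that bears vase_mid alone.

How it is judged (in metres and radians):
On the way, in this order (a step that is already met when the one before it is completed fails the run):
1. the square plinth stands in the middle of the log slice (horizontal distance between square_plinth_mid and slice_top below 0.015 m and z of square_plinth_mid in the frame of slice_top between 0.009 and 0.021 m and angle between square_plinth_mid's own z axis and vertical below 0.12 rad), for 0.2 s.
2. the round plinth stands centred on the square plinth (horizontal distance between round_plinth_mid and square_plinth_mid below 0.012 m and z of round_plinth_mid in the frame of square_plinth_mid between 0.024 and 0.036 m and angle between round_plinth_mid's own z axis and vertical below 0.12 rad), for 0.2 s.
3. the vase stands upright, centred on the round plinth (horizontal distance between vase_mid and round_plinth_mid below 0.012 m and z of vase_mid in the frame of round_plinth_mid between 0.044 and 0.056 m and angle between vase_mid's own z axis and vertical below 0.12 rad), for 0.2 s.
4. the tea bowl stands in the middle of the square stand (horizontal distance between tea_bowl_mid and stand_top below 0.015 m and z of tea_bowl_mid in the frame of stand_top between 0.009 and 0.021 m and angle between tea_bowl_mid's own z axis and vertical below 0.12 rad), for 0.2 s.
5. the tall cup stands upright inside the tea bowl (horizontal distance between tall_cup_mid and tea_bowl_mid below 0.015 m and z of tall_cup_mid in the frame of tea_bowl_mid between 0.017 and 0.029 m and angle between tall_cup_mid's own z axis and vertical below 0.12 rad), for 0.2 s.
At the end, for the whole second after the job is handed in: Square plinth within 15 mm of the slice's middle, round plinth within 12 mm of the square one's, vase within 12 mm of the round one's, bowl within 15 mm of the stand's, cup inside the bowl on its floor; all upright (0.12 rad), resting on their supports (6 mm) and still (0.02 m/s) (all of step 1 and all of step 2 and all of step 3 and all of step 4 and all of step 5 and linear speed of each of square_plinth, round_plinth, vase, tea_bowl, tall_cup below 0.02 m/s); the robot touches nothing.
It fails at once if the vase, bowl or cup falls: faster than 0.5 m/s while the fingers do not hold it ((linear speed of vase above 0.5 m/s and contact force between vase and the fingers below 0.05 N) or (linear speed of tea_bowl above 0.5 m/s and contact force between tea_bowl and the fingers below 0.05 N) or (linear speed of tall_cup above 0.5 m/s and contact force between tall_cup and the fingers below 0.05 N)).
It fails at once if the vase, bowl or cup is tipped by more than 0.6 rad (angle between any of vase_mid, tea_bowl_mid, tall_cup_mid's own z axis and vertical above 0.6 rad).
It fails at once if the wax tin, sanding block or tape measure is moved by more than 20 mm (distance of any of wax_tin_mid, sanding_block_mid, tape_measure_mid from where it was at the start of the episode above 0.02 m).
It also fails if it takes over 141 s, if anything falls off the work surface, if the arm or the gripper's body presses on something with over 40 N, if the wrist force passes 120 N, or if a joint passes its speed limit or range.

## Robot

A 6-joint arm with a two-finger parallel gripper is mounted at the origin on the work surface. World frame = base frame: x ahead of the robot, y to its left, z up, the work surface at z = 0. Lengths are in mm, angles in rad, forces in N, time in s.
With the tool pointing down it reaches from about 325 to 875 mm from the base axis. Payload 4.4 kg.
Tool frame: the origin (TCP) lies at the very end of the fingers, on their centre line; the grasp point (between the pads) lies 19 mm behind it; z points along the fingers, y is the line along which they close (so a half turn about z gives the same grasp; the last joint's range is limited). The gripper opens to 85 mm and grips with 20 to 120 N. Pads are 22 mm wide; open, the fingers measure 114 mm over their backs; the gripper's body (76 mm by 85 mm) begins 54 mm behind the grasp point. The pads swing forward as they close: fully open they stand 13 mm farther back than shut.
Start: joints at [-1.339, 0.207, 1.542, -0, 1.393, -0.15], TCP at [214.762, -533.39, 231.282] pointing down, gripper open.
Joint ranges: [-2.73, 2.73], [-0.86, 2.22], [0.23, 2.46], [-1.11, 4.25], [0.08, 2.63], [-2.82, 2.82]. Speed limits (rad/s): [2.79, 2.79, 3.14, 3.14, 3.14, 3.14].

## Interface

Orientations are given as [roll, pitch, yaw] about the fixed x, y, z axes, in that order (R = Rz(yaw) Ry(pitch) Rx(roll)).
In Python, from station import bot, get_image gives the robot as it stands. The module is installed in compiled form; this text tells all that it offers.
- The arm moves only by the shell command python3 -m pendant 'ROWS' [FORCE]. ROWS is JSON, a list of rows, each an object of numbers: "jaw": the closure, from 0 (fully open) to 1 (shut); "x", "y", "z": the shift along the tool's x, y, z in cm; "ax", "ay", "az": the turn, a rotation vector about the tool's x, y, z in degrees. A call has exactly 10 rows; each row shifts and turns the commanded pose from where the row before left it, along the tool's axes as they then stand; what a row does not reach is not made up. A row lasts 1/10 s, in which the tool goes at most 50 mm and 8.59 degrees, less where a joint would pass 70% of its speed; a pose out of reach is approached as far as the arm can. A call with a gripper value outside its range is refused whole. The fingers move at their own pace and stop on an object; FORCE is the grip in N (left out, the last holds). Time passes only in rows, so rows that do not move let the fingers close, or fill a call up. It gives the time, the measured TCP pose, the force, the opening and the grip force at its end, in the units of the state.
- bot.sense(): the state, without advancing time (a new reading comes with each control period).
- get_image(name): name is "scene" or "top" or "wrist"; returns a dict with "color" (420x560x3 uint8, blue, green, red), "fx", "fy", "cx", "cy" (pixels), "D" ([k1, k2, p1, p2, k3] as OpenCV has them; the pictures are not rectified), "R" (3x3) and "t" (3): a world point X has camera coordinates R X + t. Camera axes: x right, y down, z forward; pixel columns grow to the right and rows downward; lengths in mm; the calibration is good to about 2 mm. A picture is of the moment at which its call begins. There is no depth.
- bot.sign_off(): hands the job in; it is judged then, once.
The state is a dict: "clock": time; "qpos": joint angles; "joint_vel": joint speeds; "joint_efforts": joint torques, N m; "ee_pos": TCP position; "orientation": TCP orientation; "ft_force": force on the tool from outside, world axes, zero at the start; "torque": the same for the moment, N m; "opening": opening from 0.0 (shut) to 1.0 (fully open); "finger_force": force on a finger pad.
Only numpy, scipy, OpenCV 4.12 (cv2) and the standard library are available. Lean on these libraries where they do the work, as an engineer would, in place of code of your own. Each camera call takes 0.05 s, during which the arm holds its last target. There are 200 camera calls.

## Working session

There is one attempt and no reset: what is moved stays moved. The work goes in short steps, Python scripts to look and compute and a shell command to move; the robot and the scene stay as the last step left them, time stands still between calls to the robot, and variables do not carry over. Pictures are saved under pics/ and viewed, at most 14 in all, crops included, and the job is handed in when it is done.

```bash
mkdir -p pics; cat > h.py <<'E'
import cv2,numpy as np
from station import bot,get_image
def save(n,f,crop=None,s=1):
    g=get_image(n);im=g["color"]
    np.savez('pics/'+f+'.npz',**{k:np.array(v) for k,v in g.items()})
    if crop: x0,y0,x1,y1=crop; im=im[y0:y1,x0:x1]
    cv2.imwrite('pics/'+f+'.png',cv2.resize(im,None,fx=s,fy=s,interpolation=cv2.INTER_CUBIC))
    return g
def K(g): return np.array([[g["fx"],0,g["cx"]],[0,g["fy"],g["cy"]],[0,0,1]],float)
def pix2w(g,u,v,z):
    p=cv2.undistortPoints(np.array([[[u,v]]],float),K(g),np.array(g["D"],float))[0,0]
    R=np.array(g["R"]);t=np.array(g["t"]).ravel()
    d=R.T@np.array([p[0],p[1],1]);c=-R.T@t
    return c+d*(z-c[2])/d[2]
def w2pix(g,X):
    return cv2.projectPoints(np.array(X,float).reshape(-1,1,3),cv2.Rodrigues(np.array(g["R"],float))[0],np.array(g["t"],float).ravel(),K(g),np.array(g["D"],float))[0].reshape(-1,2)
E
python3 - <<'E'
from h import *
for n in("top","scene"):
    g=save(n,n+"0",s=1.4); print(n,-np.array(g["R"]).T@np.array(g["t"]).ravel(),g["fx"])
print(bot.sense())
E
```

```text
top [ 338.92971821   84.88751685 1347.22539437] 533.8338902096827
scene [1134.81007197 -503.285068    540.64002136] 380.1676112238487
{'clock': 0.1, 'qpos': array([-1.33852557e+00,  2.07342954e-01,  1.54281491e+00, -2.16641845e-05,
        1.39349387e+00, -1.50502048e-01]), 'joint_vel': array([ 0.00126687,  0.00049945, -0.00184628,  0.00037281, -0.00045966,
        0.00022086]), 'joint_efforts': array([-3.27697026e-04, -3.84089291e+01, -2.92548269e+01, -2.18284758e-04,
        4.87366371e-03, -9.49579231e-06]), 'ee_pos': array([ 214.5824604 , -532.72500149,  230.2354185 ]), 'orientation': array([-3.13955365e+00, -2.87652261e-04,  3.82776353e-01]), 'ft_force': array([ 0.53203157, -0.22310647,  0.68022969]), 'torque': array([-0.06470141,  0.01057151,  0.01849521]), 'finger_force': 0.0, 'opening': 0.9993084203934165}
```

View pics/top0.png

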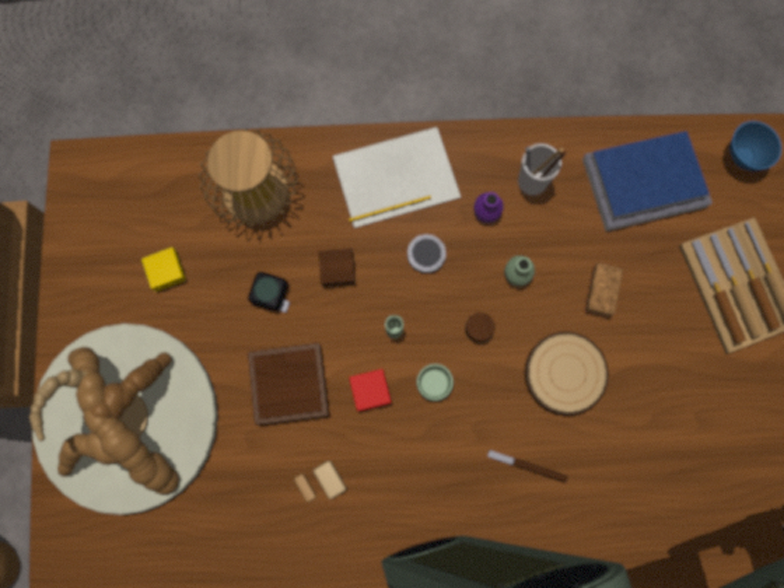

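View pics/scene0.png

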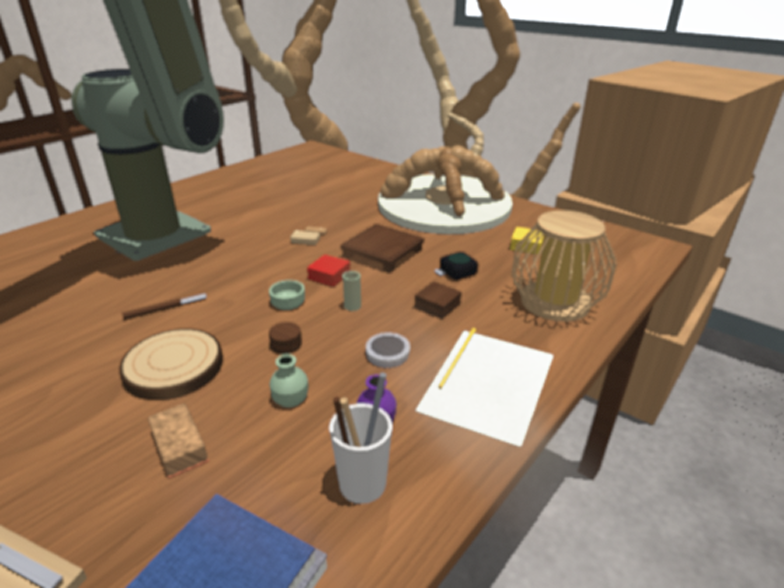

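The top view (784 px wide) shows these:
- **Square plinth candidates:** dark (337,268), red (370,390) and yellow (163,269). The dark one fits the description.
- **Vase candidates:** green (519,271) and purple (488,207). The green one fits.
- **Round, dark and bowl-like things:** round plinth (480,327), wax tin (427,253), bowl (435,382), blue bowl (755,148), cup (395,327).
- **Supports and bystanders:** slice (567,373), stand (288,384), sanding block (604,290), tape measure (269,291).

Next is one close crop to check the choice.

```bash
python3 - <<'E'
from h import *
save("top","topc",crop=(170,160,450,310),s=2.85)
E
```

```text
(no output)
```

View pics/topc.png

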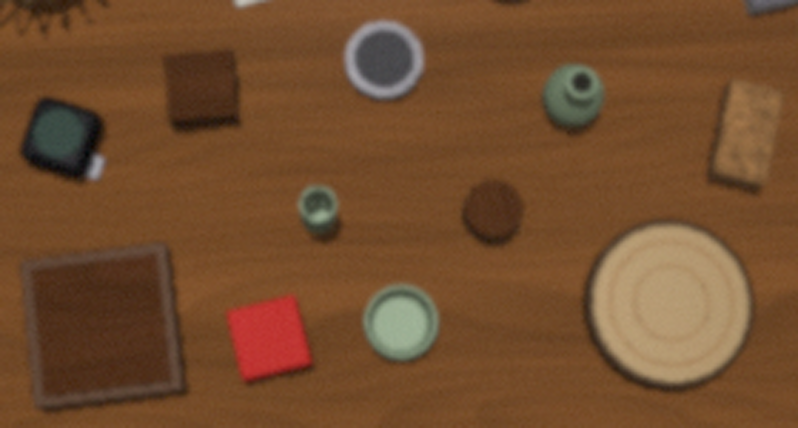

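```bash
python3 - <<'E'
from h import *
g=dict(np.load('pics/topc.npz'))
P=dict(slice=(670,303,22),stand=(103,325,30),sq=(201,87,30),rnd=(494,209,30),vase=(581,84,70),vbelly=(573,99,24),bowl=(401,321,30),cup=(318,203,66),wax=(384,59,18),sand=(746,134,31),tape=(62,137,34),red=(269,337,30))
for k,(u,v,z) in P.items(): print(k,pix2w(g,170+u/2.85,160+v/2.85,z).round(1))
f=lambda u,v,z:pix2w(g,170+u/2.85,160+v/2.85,z)
for n,c in dict(sq=[(165,57,30),(234,51,30),(238,118,30),(171,124,30)],stand=[(24,262,30),(166,246,30),(182,388,30),(40,405,30)]).items():
    p=[f(*q)[:2] for q in c]
    for i in range(4):
        d=p[(i+1)%4]-p[i]; print(n,np.linalg.norm(d).round(1),np.degrees(np.arctan2(d[1],d[0])).round(1))
w=get_image("wrist");s=bot.sense();print(-w["R"].T@w["t"],w["R"],w["fx"],s["ee_pos"],s["orientation"])
E
```

```text
slice [ 467.2 -231.5   22. ]
stand [467.4 264.2  30. ]
sq [676.5 173.8  30. ]
rnd [555.8 -80.7  30. ]
vase [ 655.9 -158.6   70. ]
vbelly [ 653.7 -159.    24. ]
bowl [460.9   6.   30. ]
cup [561.1  73.9  66. ]
wax [699.    8.5  18. ]
sand [ 613.9 -311.1   31. ]
tape [634.9 298.1  34. ]
red [451.7 120.6  30. ]
sq 62.2 -87.2
sq 61.9 -178.3
sq 59.8 92.9
sq 62.1 3.9
stand 125.4 -85.7
stand 124.3 -174.9
stand 123.3 94.8
stand 125.4 6.1
[ 293.63636059 -501.82360792  374.02753295] [[ 0.37449154 -0.92722649 -0.00267052]
 [-0.87605589 -0.35476522  0.32660024]
 [-0.30377979 -0.1199695  -0.9451588 ]] 332.48309443041774 [ 214.63014986 -532.90752639  230.52023561] [-3.14008602e+00 -2.34701113e-04  3.82749346e-01]
```

```bash
python3 -m pendant '[{"jaw":0,"az":7.3},{"jaw":0,"az":7.3},{"jaw":0,"az":7.3},{"jaw":0,"x":2.3,"y":-3.5},{"jaw":0,"x":2.3,"y":-3.5},{"jaw":0,"x":2.3,"y":-3.5},{"jaw":0,"x":2.3,"y":-3.5},{"jaw":0,"x":2.3,"y":-3.5},{"jaw":0,"x":2.3,"y":-3.5},{"jaw":0}]' 60
```

```text
validation failed for argument at $[0]...
```

```bash
python3 -m pendant '[{"jaw":0,"x":0,"y":0,"z":0,"ax":0,"ay":0,"az":7.3},{"jaw":0,"x":0,"y":0,"z":0,"ax":0,"ay":0,"az":7.3},{"jaw":0,"x":0,"y":0,"z":0,"ax":0,"ay":0,"az":7.3},{"jaw":0,"x":2.3,"y":-3.5,"z":0,"ax":0,"ay":0,"az":0},{"jaw":0,"x":2.3,"y":-3.5,"z":0,"ax":0,"ay":0,"az":0},{"jaw":0,"x":2.3,"y":-3.5,"z":0,"ax":0,"ay":0,"az":0},{"jaw":0,"x":2.3,"y":-3.5,"z":0,"ax":0,"ay":0,"az":0},{"jaw":0,"x":2.3,"y":-3.5,"z":0,"ax":0,"ay":0,"az":0},{"jaw":0,"x":2.3,"y":-3.5,"z":0,"ax":0,"ay":0,"az":0},{"jaw":0,"x":0,"y":0,"z":0,"ax":0,"ay":0,"az":0}]' 60
```

```text
clock: 1.2
ee_pos: [354.5, -319.2, 231.0]
orientation: [-3.139, -0.001, 0.007]
ft_force: [-1.1, 0.2, -0.4]
opening: 1.0
finger_force: 0.0
```

```bash
python3 -m pendant '[{"jaw":0,"x":2.6,"y":-4.0,"z":0,"ax":0,"ay":0,"az":0},{"jaw":0,"x":2.6,"y":-4.0,"z":0,"ax":0,"ay":0,"az":0},{"jaw":0,"x":2.6,"y":-4.0,"z":0,"ax":0,"ay":0,"az":0},{"jaw":0,"x":2.6,"y":-4.0,"z":0,"ax":0,"ay":0,"az":0},{"jaw":0,"x":2.6,"y":-4.0,"z":0,"ax":0,"ay":0,"az":0},{"jaw":0,"x":2.6,"y":-4.0,"z":0,"ax":0,"ay":0,"az":0},{"jaw":0,"x":2.6,"y":-4.0,"z":0,"ax":0,"ay":0,"az":0},{"jaw":0,"x":2.6,"y":-4.0,"z":0,"ax":0,"ay":0,"az":0},{"jaw":0,"x":2.6,"y":-4.0,"z":0,"ax":0,"ay":0,"az":0},{"jaw":0,"x":2.6,"y":-4.0,"z":0,"ax":0,"ay":0,"az":0}]' 60; python3 - <<'E'
from h import *
save("wrist","w1",s=1.4);print(bot.sense()["ee_pos"])
E
```

```text
clock: 2.2
ee_pos: [613.5, 77.6, 231.0]
orientation: [3.141, 0.0, 0.0]
ft_force: [1.2, 0.0, -0.4]
opening: 1.0
finger_force: 0.0
[616.55320544  84.18194853 230.59576391]
```

View pics/w1.png

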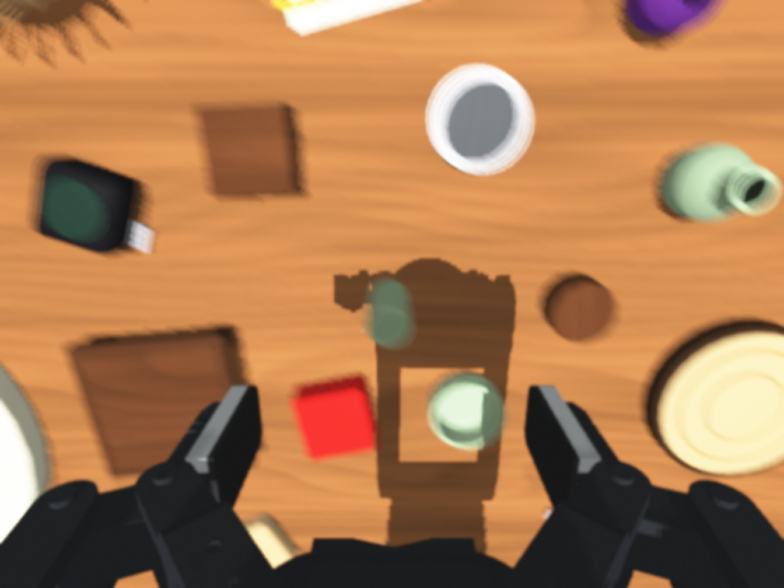

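The wrist view shows the dark plinth's top at (247,150), wax tin at (480,119), round plinth's top at (578,309), bowl at (467,411), vase lip at (753,188), and slice at (741,401). I'll cross-check these against the top view.

```bash
python3 - <<'E'
from h import *
g=dict(np.load('pics/w1.npz'))
print(-g["R"].T@g["t"])
for k,(u,v,z) in dict(sq=(247,150,30),rnd=(577,308,30),bowl=(467,410,30),vase=(754,188,70),slice=(744,400,22),wax=(480,119,18)).items(): print(k,pix2w(g,u/1.4,v/1.4,z).round(1))
print([pix2w(g,u/1.4,v/1.4,30).round(1)[:2] for u,v in((197,105),(288,103),(298,193),(208,197))], bot.sense()["ee_pos"])
E
```

```text
[698.55982886  77.45393053 374.64830048]
sq [685.6 180.4  30. ]
rnd [566.3 -68.6  30. ]
bowl [472.5  13.4  30. ]
vase [ 663.7 -153.    70. ]
slice [ 478.4 -226.2   22. ]
wax [706.6  14.8  18. ]
[array([714.9, 211.5]), array([716.4, 149.1]), array([655.8, 146.4]), array([652.7, 212.1])] [616.55320544  84.18194853 230.59576391]
```

```bash
python3 -m pendant '[{"jaw":0,"x":2.0,"y":-3,"z":0,"ax":0,"ay":0,"az":0},{"jaw":0,"x":2.0,"y":-3,"z":0,"ax":0,"ay":0,"az":0},{"jaw":0,"x":2.0,"y":-3,"z":0,"ax":0,"ay":0,"az":0},{"jaw":0,"x":0,"y":0,"z":0,"ax":0,"ay":0,"az":0},{"jaw":0,"x":0,"y":0,"z":0,"ax":0,"ay":0,"az":0},{"jaw":0,"x":0,"y":0,"z":0,"ax":0,"ay":0,"az":0},{"jaw":0,"x":0,"y":0,"z":0,"ax":0,"ay":0,"az":0},{"jaw":0,"x":0,"y":0,"z":0,"ax":0,"ay":0,"az":0},{"jaw":0,"x":0,"y":0,"z":0,"ax":0,"ay":0,"az":0},{"jaw":0,"x":0,"y":0,"z":0,"ax":0,"ay":0,"az":0}]' 60; python3 - <<'E'
from h import *
g=save("wrist","w2",s=1.4);print(bot.sense()["ee_pos"],-g["R"].T@g["t"])
E
```

```text
clock: 3.25
ee_pos: [672.3, 166.4, 231.6]
orientation: [-3.142, -0.0, 0.0]
ft_force: [-0.1, 0.8, -0.6]
opening: 0.999
finger_force: 0.0
[672.32295265 166.57943982 231.50428031] [757.31742493 166.18295552 375.25208668]
```

View pics/w2.png

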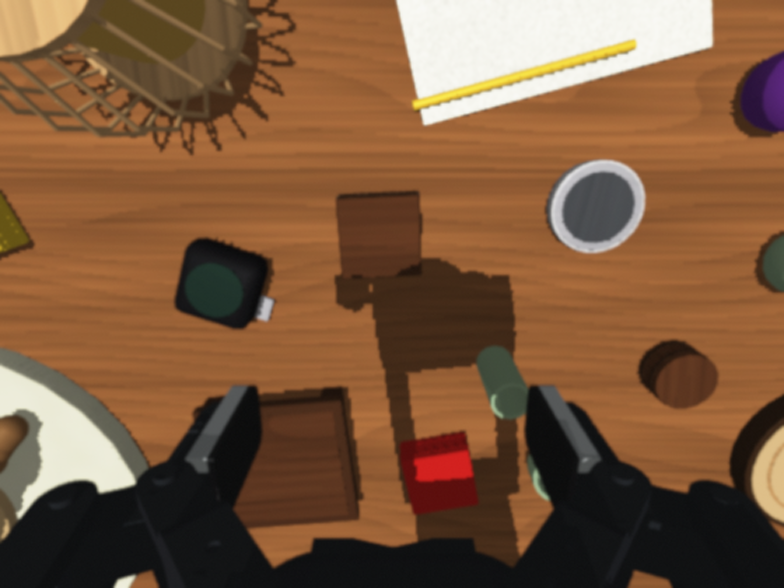

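Static wrist view: the dark plinth's top face is centred near (380,235), with the wax tin at (597,206) and the red block at (440,470).

```bash
python3 - <<'E'
from h import *
g=dict(np.load('pics/w2.npz'))
for k,(u,v,z) in dict(sq=(380,235,30),wax=(597,205,18),rnd=(685,380,30),c1=(338,197,30),c2=(418,194,30),c3=(421,273,30),c4=(342,277,30)).items(): print(k,pix2w(g,u/1.4,v/1.4,z).round(1))
E
```

```text
sq [683.5 175.8  30. ]
wax [704.2  11.   18. ]
rnd [560.9 -77.6  30. ]
c1 [711.7 206.4  30. ]
c2 [714.  147.8  30. ]
c3 [653.7 144.4  30. ]
c4 [650.4 205.6  30. ]
```

```bash
python3 -m pendant '[{"jaw":0,"x":0.8,"y":-0.85,"z":3,"ax":0,"ay":0,"az":-1.5},{"jaw":0,"x":0,"y":0,"z":4,"ax":0,"ay":0,"az":-1.5},{"jaw":0,"x":0,"y":0,"z":4,"ax":0,"ay":0,"az":0},{"jaw":0,"x":0,"y":0,"z":4,"ax":0,"ay":0,"az":0},{"jaw":0,"x":0,"y":0,"z":3,"ax":0,"ay":0,"az":0},{"jaw":0,"x":0,"y":0,"z":2,"ax":0,"ay":0,"az":0},{"jaw":0,"x":0,"y":0,"z":1.5,"ax":0,"ay":0,"az":0},{"jaw":0,"x":0,"y":0,"z":1.2,"ax":0,"ay":0,"az":0},{"jaw":0,"x":0,"y":0,"z":0,"ax":0,"ay":0,"az":0},{"jaw":0,"x":0,"y":0,"z":0,"ax":0,"ay":0,"az":0}]' 40 && python3 -m pendant '[{"jaw":1,"x":0,"y":0,"z":0,"ax":0,"ay":0,"az":0},{"jaw":1,"x":0,"y":0,"z":0,"ax":0,"ay":0,"az":0},{"jaw":1,"x":0,"y":0,"z":0,"ax":0,"ay":0,"az":0},{"jaw":1,"x":0,"y":0,"z":0,"ax":0,"ay":0,"az":0},{"jaw":1,"x":0,"y":0,"z":0,"ax":0,"ay":0,"az":0},{"jaw":1,"x":0,"y":0,"z":0,"ax":0,"ay":0,"az":0},{"jaw":1,"x":0,"y":0,"z":0,"ax":0,"ay":0,"az":0},{"jaw":1,"x":0,"y":0,"z":0,"ax":0,"ay":0,"az":0},{"jaw":1,"x":0,"y":0,"z":0,"ax":0,"ay":0,"az":0},{"jaw":1,"x":0,"y":0,"z":0,"ax":0,"ay":0,"az":0}]' 40
```

```text
clock: 4.3
ee_pos: [681.1, 175.5, 5.2]
orientation: [-3.141, -0.002, 0.053]
ft_force: [0.5, 0.3, -0.1]
opening: 0.999
finger_force: 0.0
clock: 5.3
ee_pos: [681.9, 175.6, 6.3]
orientation: [-3.141, -0.003, 0.053]
ft_force: [-0.4, -1.1, 6.5]
opening: 0.718
finger_force: 45.8
```

```bash
python3 -m pendant '[{"jaw":1,"x":0,"y":0,"z":-3,"ax":0,"ay":0,"az":0},{"jaw":1,"x":0,"y":0,"z":-4,"ax":0,"ay":0,"az":0},{"jaw":1,"x":0,"y":0,"z":-4,"ax":0,"ay":0,"az":1.5},{"jaw":1,"x":0,"y":0,"z":-4,"ax":0,"ay":0,"az":1.5},{"jaw":1,"x":-2,"y":4,"z":0,"ax":0,"ay":0,"az":0},{"jaw":1,"x":-2,"y":4,"z":0,"ax":0,"ay":0,"az":0},{"jaw":1,"x":-2,"y":4,"z":0,"ax":0,"ay":0,"az":0},{"jaw":1,"x":-2,"y":4,"z":0,"ax":0,"ay":0,"az":0},{"jaw":1,"x":-2,"y":4,"z":0,"ax":0,"ay":0,"az":0},{"jaw":1,"x":-2,"y":4,"z":0,"ax":0,"ay":0,"az":0}]' 40 && python3 -m pendant '[{"jaw":1,"x":-2,"y":4,"z":0,"ax":0,"ay":0,"az":0},{"jaw":1,"x":-2,"y":4,"z":0,"ax":0,"ay":0,"az":0},{"jaw":1,"x":-2,"y":4,"z":0,"ax":0,"ay":0,"az":0},{"jaw":1,"x":-2,"y":4,"z":0,"ax":0,"ay":0,"az":0},{"jaw":1,"x":-1,"y":0,"z":0,"ax":0,"ay":0,"az":0},{"jaw":1,"x":0,"y":0,"z":0,"ax":0,"ay":0,"az":0},{"jaw":1,"x":0,"y":0,"z":0,"ax":0,"ay":0,"az":0},{"jaw":1,"x":0,"y":0,"z":0,"ax":0,"ay":0,"az":0},{"jaw":1,"x":0,"y":0,"z":0,"ax":0,"ay":0,"az":0},{"jaw":1,"x":0,"y":0,"z":0,"ax":0,"ay":0,"az":0}]' 40; python3 - <<'E'
from h import *
g=save("wrist","w3",s=1.4);print(bot.sense()["ee_pos"],-g["R"].T@g["t"])
E
```

```text
clock: 6.3
ee_pos: [559.0, -66.0, 153.9]
orientation: [-3.142, 0.001, 0.001]
ft_force: [-0.3, -0.8, -0.8]
opening: 0.717
finger_force: 45.2
clock: 7.3
ee_pos: [471.2, -223.9, 154.2]
orientation: [-3.141, -0.0, 0.002]
ft_force: [0.7, 0.7, -0.4]
opening: 0.716
finger_force: 45.2
[ 471.05788739 -224.05557034  154.25264903] [ 556.20754548 -223.96424137  297.905988  ]
```

View pics/w3.png

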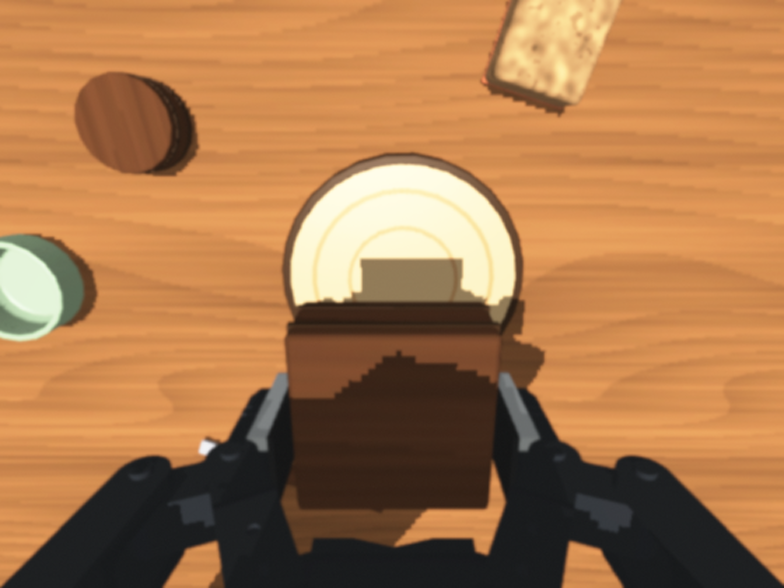

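Wrist view over the slice: pale disc edge at left (291,270), right (517,272) and far (404,163). The held plinth's top face has corners (287,335), (502,333), (490,508) and (300,508).

```bash
cat >> h.py <<'E'
def circ(g,pts,z,r):
    # least-squares centre of a circle of known radius r at height z from edge pixels
    from scipy.optimize import least_squares
    P=np.array([pix2w(g,u,v,z)[:2] for u,v in pts])
    f=least_squares(lambda c:np.hypot(*(P-c).T)-r,P.mean(0)); return f.x.round(1),f.fun.round(1)
E
python3 - <<'E'
from h import *
g=dict(np.load('pics/w3.npz'));im=g["color"]
pts=[(291,270),(517,272),(404,163),(322,195),(487,196)]
print([circ(g,[(u/1.4,v/1.4) for u,v in pts],22,r) for r in(72,75)])
for u,v in((287,335),(502,333),(490,508),(300,508)):print(pix2w(g,u/1.4,v/1.4,178).round(1))
print(pix2w(g,405.5/1.4,272/1.4,22))
E
```

```text
[(array([ 466.9, -230.9]), array([-2. , -1.7,  0.1,  0.4,  0.1])), (array([ 462.9, -230.9]), array([-4.4, -4.2,  1.1,  0.4,  0.1]))]
[ 501.9 -194.3  178. ]
[ 502.7 -254.8  178. ]
[ 441.  -255.7  178. ]
[ 440.8 -194.3  178. ]
[ 474.01640651 -231.99850387   22.        ]
```

```bash
python3 -m pendant '[{"jaw":1,"x":0,"y":0.7,"z":3,"ax":0,"ay":0,"az":0},{"jaw":1,"x":0,"y":0,"z":4,"ax":0,"ay":0,"az":0},{"jaw":1,"x":0,"y":0,"z":2.5,"ax":0,"ay":0,"az":0},{"jaw":1,"x":0,"y":0,"z":1.5,"ax":0,"ay":0,"az":0},{"jaw":1,"x":0,"y":0,"z":0.9,"ax":0,"ay":0,"az":0},{"jaw":1,"x":0,"y":0,"z":0.4,"ax":0,"ay":0,"az":0},{"jaw":1,"x":0,"y":0,"z":0.2,"ax":0,"ay":0,"az":0},{"jaw":1,"x":0,"y":0,"z":0,"ax":0,"ay":0,"az":0},{"jaw":1,"x":0,"y":0,"z":0,"ax":0,"ay":0,"az":0},{"jaw":1,"x":0,"y":0,"z":0,"ax":0,"ay":0,"az":0}]' 40
```

```text
clock: 8.35
ee_pos: [471.2, -232.2, 30.1]
orientation: [3.141, -0.001, 0.001]
ft_force: [0.9, -0.2, -0.4]
opening: 0.715
finger_force: 45.2
```

```bash
python3 -m pendant '[{"jaw":1,"x":0,"y":0,"z":0.15,"ax":0,"ay":0,"az":0},{"jaw":1,"x":0,"y":0,"z":0,"ax":0,"ay":0,"az":0},{"jaw":0,"x":0,"y":0,"z":0,"ax":0,"ay":0,"az":0},{"jaw":0,"x":0,"y":0,"z":0,"ax":0,"ay":0,"az":0},{"jaw":0,"x":0,"y":0,"z":0,"ax":0,"ay":0,"az":0},{"jaw":0,"x":0,"y":0,"z":0,"ax":0,"ay":0,"az":0},{"jaw":0,"x":0,"y":0,"z":0,"ax":0,"ay":0,"az":0},{"jaw":0,"x":0,"y":0,"z":-2,"ax":0,"ay":0,"az":0},{"jaw":0,"x":0,"y":0,"z":-4,"ax":0,"ay":0,"az":0},{"jaw":0,"x":0,"y":0,"z":-4,"ax":0,"ay":0,"az":0}]' 40 &&  python3 -m pendant '[{"jaw":0,"x":1,"y":-4,"z":-2,"ax":0,"ay":0,"az":0},{"jaw":0,"x":1,"y":-4,"z":0,"ax":0,"ay":0,"az":0},{"jaw":0,"x":1,"y":-4,"z":0,"ax":0,"ay":0,"az":0},{"jaw":0,"x":1,"y":-3.3,"z":0,"ax":0,"ay":0,"az":0},{"jaw":0,"x":0,"y":0,"z":0,"ax":0,"ay":0,"az":0},{"jaw":0,"x":0,"y":0,"z":0,"ax":0,"ay":0,"az":0},{"jaw":0,"x":0,"y":0,"z":0,"ax":0,"ay":0,"az":0},{"jaw":0,"x":0,"y":0,"z":0,"ax":0,"ay":0,"az":0},{"jaw":0,"x":0,"y":0,"z":0,"ax":0,"ay":0,"az":0},{"jaw":0,"x":0,"y":0,"z":0,"ax":0,"ay":0,"az":0}]' 40; python3 - <<'E'
from h import *
g=save("wrist","w4",s=1.4);print(bot.sense()["ee_pos"],-g["R"].T@g["t"])
E
```

```text
clock: 9.35
ee_pos: [469.6, -231.1, 127.9]
orientation: [-3.14, 0.002, 0.001]
ft_force: [-0.1, -0.4, -0.4]
opening: 1.0
finger_force: 0.0
clock: 10.35
ee_pos: [510.3, -79.5, 147.7]
orientation: [-3.142, 0.0, -0.001]
ft_force: [-0.4, 0.6, 0.2]
opening: 0.999
finger_force: 0.0
[510.39575318 -79.35514851 147.76701591] [595.43397789 -79.83415651 291.37206044]
```

View pics/w4.png

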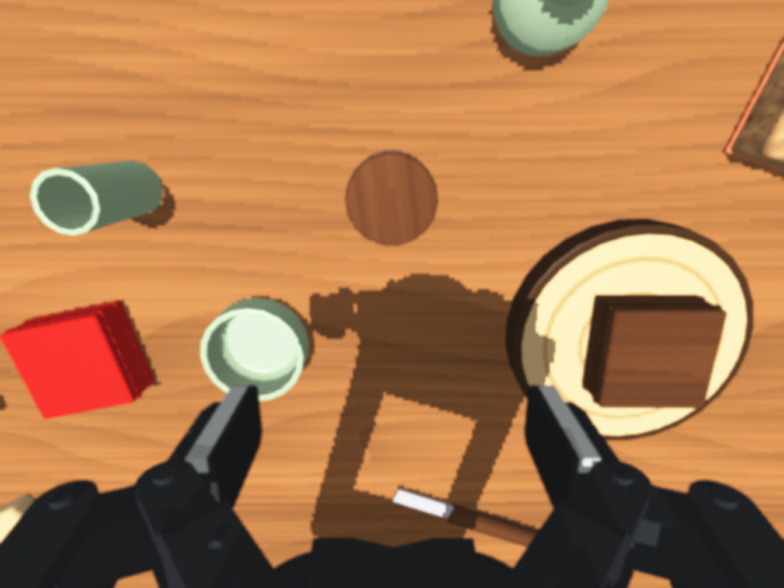

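Wrist view: round plinth's top at (391,198), cup lip (66,202), bowl rim (253,352). The square plinth stands on the slice with its top near (662,358).

```bash
python3 - <<'E'
from h import *
g=dict(np.load('pics/w4.npz'))
for k,(u,v,z) in dict(rnd=(391,198,30),cup=(66,202,66),bowl=(253,352,30),sq=(660,358,52),slice=(638,335,22),c1=(604,307,52),c2=(725,311,52),c3=(707,406,52),c4=(598,405,52)).items(): print(k,pix2w(g,u/1.4,v/1.4,z).round(1))
print(circ(g,[(u/1.4,v/1.4) for u,v in((391,151),(345,198),(438,198),(391,245))],30,26))
print(circ(g,[(u/1.4,v/1.4) for u,v in((645,233),(750,320),(640,437),(720,395),(560,270))],22,72))
E
```

```text
rnd [560.3 -78.8  30. ]
cup [562.9  76.2  66. ]
bowl [465.6   7.   30. ]
sq [ 473.  -231.9   52. ]
slice [ 473.8 -234.2   22. ]
c1 [ 504.1 -195.6   52. ]
c2 [ 501.8 -261.7   52. ]
c3 [ 441.7 -265.1   52. ]
c4 [ 442.  -201.2   52. ]
(array([559.4, -79. ]), array([-0.2, -0.2, -0.2, -0.2]))
(array([ 467., -232.]), array([ 0. , -0.7, -0.8,  0.6, -0.5]))
```

```bash
python3 -m pendant '[{"jaw":0,"x":2.5,"y":0,"z":2,"ax":0,"ay":0,"az":0},{"jaw":0,"x":2.45,"y":0,"z":2,"ax":0,"ay":0,"az":0},{"jaw":0,"x":0,"y":0,"z":4,"ax":0,"ay":0,"az":0},{"jaw":0,"x":0,"y":0,"z":3,"ax":0,"ay":0,"az":0},{"jaw":0,"x":0,"y":0,"z":2,"ax":0,"ay":0,"az":0},{"jaw":0,"x":0,"y":0,"z":1.2,"ax":0,"ay":0,"az":0},{"jaw":0,"x":0,"y":0,"z":0.1,"ax":0,"ay":0,"az":0},{"jaw":0,"x":0,"y":0,"z":0,"ax":0,"ay":0,"az":0},{"jaw":0,"x":0,"y":0,"z":0,"ax":0,"ay":0,"az":0},{"jaw":0,"x":0,"y":0,"z":0,"ax":0,"ay":0,"az":0}]' 40 && python3 -m pendant '[{"jaw":1,"x":0,"y":0,"z":0,"ax":0,"ay":0,"az":0},{"jaw":1,"x":0,"y":0,"z":0,"ax":0,"ay":0,"az":0},{"jaw":1,"x":0,"y":0,"z":0,"ax":0,"ay":0,"az":0},{"jaw":1,"x":0,"y":0,"z":0,"ax":0,"ay":0,"az":0},{"jaw":1,"x":0,"y":0,"z":0,"ax":0,"ay":0,"az":0},{"jaw":1,"x":0,"y":0,"z":0,"ax":0,"ay":0,"az":0},{"jaw":1,"x":0,"y":0,"z":0,"ax":0,"ay":0,"az":0},{"jaw":1,"x":0,"y":0,"z":0,"ax":0,"ay":0,"az":0},{"jaw":1,"x":0,"y":0,"z":0,"ax":0,"ay":0,"az":0},{"jaw":1,"x":0,"y":0,"z":0,"ax":0,"ay":0,"az":0}]' 40
```

```text
clock: 11.4
ee_pos: [561.3, -79.1, 6.4]
orientation: [3.141, -0.003, 0.001]
ft_force: [-0.0, -0.3, -0.1]
opening: 1.0
finger_force: 0.0
clock: 12.4
ee_pos: [560.7, -78.9, 5.6]
orientation: [3.141, -0.001, 0.001]
ft_force: [-0.4, 0.9, 5.6]
opening: 0.596
finger_force: 42.0
```

```bash
python3 -m pendant '[{"jaw":1,"x":0,"y":0,"z":-2.5,"ax":0,"ay":0,"az":0},{"jaw":1,"x":0,"y":0,"z":-4,"ax":0,"ay":0,"az":0},{"jaw":1,"x":0,"y":0,"z":-4,"ax":0,"ay":0,"az":0},{"jaw":1,"x":-2,"y":3.8,"z":0,"ax":0,"ay":0,"az":0},{"jaw":1,"x":-2.4,"y":3.8,"z":0,"ax":0,"ay":0,"az":0},{"jaw":1,"x":-2.4,"y":3.9,"z":0,"ax":0,"ay":0,"az":0},{"jaw":1,"x":-2.1,"y":3.8,"z":0,"ax":0,"ay":0,"az":0},{"jaw":1,"x":0,"y":0,"z":2,"ax":0,"ay":0,"az":0},{"jaw":1,"x":0,"y":0,"z":2,"ax":0,"ay":0,"az":0},{"jaw":1,"x":0,"y":0,"z":0,"ax":0,"ay":0,"az":0}]' 40 && python3 -m pendant '[{"jaw":1,"x":0,"y":0,"z":0.6,"ax":0,"ay":0,"az":0},{"jaw":1,"x":0,"y":0,"z":0.4,"ax":0,"ay":0,"az":0},{"jaw":1,"x":0,"y":0,"z":0,"ax":0,"ay":0,"az":0},{"jaw":1,"x":0,"y":0,"z":0,"ax":0,"ay":0,"az":0},{"jaw":1,"x":0,"y":0,"z":0,"ax":0,"ay":0,"az":0},{"jaw":1,"x":0,"y":0,"z":0,"ax":0,"ay":0,"az":0},{"jaw":1,"x":0,"y":0,"z":0,"ax":0,"ay":0,"az":0},{"jaw":1,"x":0,"y":0,"z":0,"ax":0,"ay":0,"az":0},{"jaw":1,"x":0,"y":0,"z":0,"ax":0,"ay":0,"az":0},{"jaw":1,"x":0,"y":0,"z":0,"ax":0,"ay":0,"az":0}]' 40
```

```text
clock: 13.4
ee_pos: [467.9, -230.3, 66.5]
orientation: [-3.137, 0.006, -0.001]
ft_force: [-1.6, 0.8, 0.4]
opening: 0.594
finger_force: 41.8
clock: 14.4
ee_pos: [471.1, -231.7, 59.8]
orientation: [-3.142, 0.0, 0.001]
ft_force: [0.4, 0.2, -1.0]
opening: 0.599
finger_force: 41.8
```

```bash
python3 -m pendant '[{"jaw":1,"x":0,"y":0,"z":0.2,"ax":0,"ay":0,"az":0},{"jaw":1,"x":0,"y":0,"z":0,"ax":0,"ay":0,"az":0},{"jaw":0,"x":0,"y":0,"z":0,"ax":0,"ay":0,"az":0},{"jaw":0,"x":0,"y":0,"z":0,"ax":0,"ay":0,"az":0},{"jaw":0,"x":0,"y":0,"z":0,"ax":0,"ay":0,"az":0},{"jaw":0,"x":0,"y":0,"z":0,"ax":0,"ay":0,"az":0},{"jaw":0,"x":0,"y":0,"z":0,"ax":0,"ay":0,"az":0},{"jaw":0,"x":0,"y":0,"z":-2,"ax":0,"ay":0,"az":0},{"jaw":0,"x":0,"y":0,"z":-4,"ax":0,"ay":0,"az":0},{"jaw":0,"x":0,"y":0,"z":-4,"ax":0,"ay":0,"az":0}]' 40 &&  python3 -m pendant '[{"jaw":0,"x":3.5,"y":-1.9,"z":-2,"ax":0,"ay":0,"az":0},{"jaw":0,"x":3.5,"y":-1.9,"z":0,"ax":0,"ay":0,"az":0},{"jaw":0,"x":3.5,"y":-1.9,"z":0,"ax":0,"ay":0,"az":0},{"jaw":0,"x":3.4,"y":-1.8,"z":0,"ax":0,"ay":0,"az":0},{"jaw":0,"x":0,"y":0,"z":0,"ax":0,"ay":0,"az":0},{"jaw":0,"x":0,"y":0,"z":0,"ax":0,"ay":0,"az":0},{"jaw":0,"x":0,"y":0,"z":0,"ax":0,"ay":0,"az":0},{"jaw":0,"x":0,"y":0,"z":0,"ax":0,"ay":0,"az":0},{"jaw":0,"x":0,"y":0,"z":0,"ax":0,"ay":0,"az":0},{"jaw":0,"x":0,"y":0,"z":0,"ax":0,"ay":0,"az":0}]' 40; python3 - <<'E'
from h import *
g=save("wrist","w5",s=1.4);print(bot.sense()["ee_pos"],-g["R"].T@g["t"])
E
```

```text
clock: 15.4
ee_pos: [470.2, -231.1, 157.9]
orientation: [-3.14, 0.002, 0.001]
ft_force: [0.9, -0.4, 0.1]
opening: 0.999
finger_force: 0.0
clock: 16.4
ee_pos: [609.6, -157.3, 178.0]
orientation: [3.141, -0.0, -0.001]
ft_force: [-0.3, -0.7, 0.3]
opening: 0.998
finger_force: 0.0
[ 609.66537942 -157.17341211  178.00338988] [ 694.58528488 -157.55067888  321.66430932]
```

View pics/w5.png

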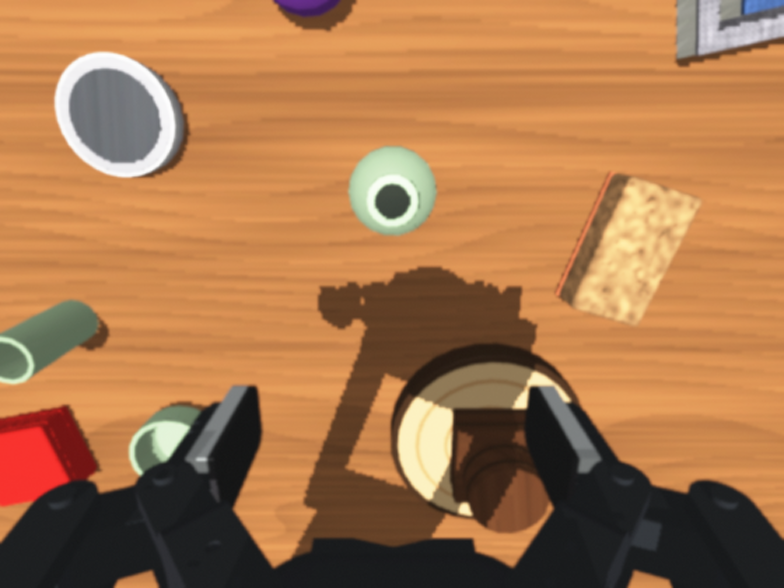

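Vase lip is at (392,201) and its belly outline at (392,191). The round plinth is on the square one with its top near (510,492), partly hidden by a finger.

```bash
python3 - <<'E'
from h import *
g=dict(np.load('pics/w5.npz'))
for k,(u,v,z) in dict(vase=(392,201,70),belly=(392,191,26),rnd=(510,492,82)).items(): print(k,pix2w(g,u/1.4,v/1.4,z).round(1))
E
```

```text
vase [ 659.2 -157.1   70. ]
belly [ 659.2 -157.    26. ]
rnd [ 477.1 -232.3   82. ]
```

```bash
python3 -m pendant '[{"jaw":0,"x":2.5,"y":0,"z":2,"ax":0,"ay":0,"az":0},{"jaw":0,"x":2.45,"y":0,"z":3,"ax":0,"ay":0,"az":0},{"jaw":0,"x":0,"y":0,"z":0,"ax":0,"ay":0,"az":0},{"jaw":0,"x":0,"y":0,"z":3,"ax":0,"ay":0,"az":0},{"jaw":0,"x":0,"y":0,"z":3,"ax":0,"ay":0,"az":0},{"jaw":0,"x":0,"y":0,"z":3,"ax":0,"ay":0,"az":0},{"jaw":0,"x":0,"y":0,"z":2,"ax":0,"ay":0,"az":0},{"jaw":0,"x":0,"y":0,"z":1,"ax":0,"ay":0,"az":0},{"jaw":0,"x":0,"y":0,"z":0.3,"ax":0,"ay":0,"az":0},{"jaw":0,"x":0,"y":0,"z":0,"ax":0,"ay":0,"az":0}]' 40 && python3 -m pendant '[{"jaw":1,"x":0,"y":0,"z":0,"ax":0,"ay":0,"az":0},{"jaw":1,"x":0,"y":0,"z":0,"ax":0,"ay":0,"az":0},{"jaw":1,"x":0,"y":0,"z":0,"ax":0,"ay":0,"az":0},{"jaw":1,"x":0,"y":0,"z":0,"ax":0,"ay":0,"az":0},{"jaw":1,"x":0,"y":0,"z":0,"ax":0,"ay":0,"az":0},{"jaw":1,"x":0,"y":0,"z":0,"ax":0,"ay":0,"az":0},{"jaw":1,"x":0,"y":0,"z":0,"ax":0,"ay":0,"az":0},{"jaw":1,"x":0,"y":0,"z":0,"ax":0,"ay":0,"az":0},{"jaw":1,"x":0,"y":0,"z":0,"ax":0,"ay":0,"az":0},{"jaw":1,"x":0,"y":0,"z":0,"ax":0,"ay":0,"az":0}]' 40
```

```text
clock: 17.45
ee_pos: [660.0, -157.0, 5.8]
orientation: [3.141, -0.001, 0.0]
ft_force: [-0.2, 0.0, 0.9]
opening: 1.0
finger_force: 0.0
clock: 18.45
ee_pos: [661.0, -157.1, 6.8]
orientation: [3.141, -0.003, 0.001]
ft_force: [-1.0, 0.2, 5.8]
opening: 0.615
finger_force: 42.5
```

```bash
python3 -m pendant '[{"jaw":1,"x":0,"y":0,"z":-1,"ax":0,"ay":0,"az":0},{"jaw":1,"x":0,"y":0,"z":-2.5,"ax":0,"ay":0,"az":0},{"jaw":1,"x":0,"y":0,"z":-3.5,"ax":0,"ay":0,"az":0},{"jaw":1,"x":0,"y":0,"z":-3.5,"ax":0,"ay":0,"az":0},{"jaw":1,"x":0,"y":0,"z":-2.5,"ax":0,"ay":0,"az":0},{"jaw":1,"x":-1.9,"y":0.75,"z":0,"ax":0,"ay":0,"az":0},{"jaw":1,"x":-3,"y":1.2,"z":0,"ax":0,"ay":0,"az":0},{"jaw":1,"x":-3,"y":1.2,"z":0,"ax":0,"ay":0,"az":0},{"jaw":1,"x":-3,"y":1.2,"z":0,"ax":0,"ay":0,"az":0},{"jaw":1,"x":-3,"y":1.2,"z":0,"ax":0,"ay":0,"az":0}]' 40 && python3 -m pendant '[{"jaw":1,"x":-3,"y":1.2,"z":0,"ax":0,"ay":0,"az":0},{"jaw":1,"x":-2,"y":0.7,"z":0,"ax":0,"ay":0,"az":0},{"jaw":1,"x":0,"y":0,"z":0,"ax":0,"ay":0,"az":0},{"jaw":1,"x":0,"y":0,"z":0,"ax":0,"ay":0,"az":0},{"jaw":1,"x":0,"y":0,"z":0,"ax":0,"ay":0,"az":0},{"jaw":1,"x":0,"y":0,"z":0,"ax":0,"ay":0,"az":0},{"jaw":1,"x":0,"y":0,"z":0,"ax":0,"ay":0,"az":0},{"jaw":1,"x":0,"y":0,"z":0,"ax":0,"ay":0,"az":0},{"jaw":1,"x":0,"y":0,"z":0,"ax":0,"ay":0,"az":0},{"jaw":1,"x":0,"y":0,"z":0,"ax":0,"ay":0,"az":0}]' 40; python3 - <<'E'
from h import *
g=save("scene","s6",crop=(60,120,340,330),s=2.8);print(bot.sense()["ee_pos"])
E
```

```text
clock: 19.45
ee_pos: [518.8, -212.2, 134.6]
orientation: [-3.141, 0.001, 0.001]
ft_force: [-0.3, -0.1, -0.7]
opening: 0.61
finger_force: 42.2
clock: 20.45
ee_pos: [470.7, -231.1, 134.7]
orientation: [-3.142, 0.0, 0.001]
ft_force: [0.1, 0.0, -1.6]
opening: 0.612
finger_force: 42.2
[ 470.61531878 -231.15949954  134.69856078]
```

View pics/s6.png

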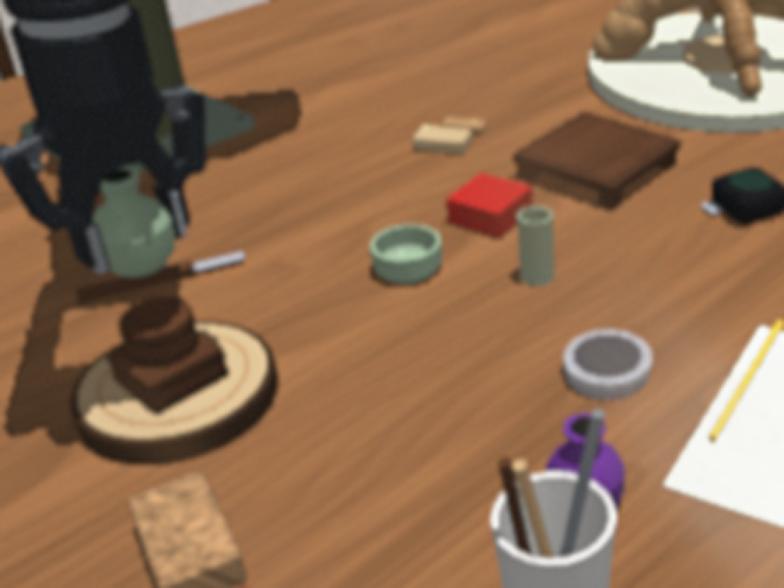

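Scene view: the stack sits well on the slice near (165,345), and the vase hangs upright in the fingers at (130,225).

```bash
python3 -m pendant '[{"jaw":1,"x":0,"y":0.05,"z":1,"ax":0,"ay":0,"az":0},{"jaw":1,"x":0,"y":0,"z":1.5,"ax":0,"ay":0,"az":0},{"jaw":1,"x":0,"y":0,"z":1,"ax":0,"ay":0,"az":0},{"jaw":1,"x":0,"y":0,"z":0.5,"ax":0,"ay":0,"az":0},{"jaw":1,"x":0,"y":0,"z":0.3,"ax":0,"ay":0,"az":0},{"jaw":1,"x":0,"y":0,"z":0.15,"ax":0,"ay":0,"az":0},{"jaw":1,"x":0,"y":0,"z":0,"ax":0,"ay":0,"az":0},{"jaw":1,"x":0,"y":0,"z":0,"ax":0,"ay":0,"az":0},{"jaw":1,"x":0,"y":0,"z":0,"ax":0,"ay":0,"az":0},{"jaw":1,"x":0,"y":0,"z":0,"ax":0,"ay":0,"az":0}]' 40 && python3 -m pendant '[{"jaw":1,"x":0,"y":0,"z":0.05,"ax":0,"ay":0,"az":0},{"jaw":1,"x":0,"y":0,"z":0.05,"ax":0,"ay":0,"az":0},{"jaw":1,"x":0,"y":0,"z":0.05,"ax":0,"ay":0,"az":0},{"jaw":1,"x":0,"y":0,"z":0,"ax":0,"ay":0,"az":0},{"jaw":1,"x":0,"y":0,"z":0,"ax":0,"ay":0,"az":0},{"jaw":1,"x":0,"y":0,"z":0,"ax":0,"ay":0,"az":0},{"jaw":1,"x":0,"y":0,"z":0,"ax":0,"ay":0,"az":0},{"jaw":1,"x":0,"y":0,"z":0,"ax":0,"ay":0,"az":0},{"jaw":1,"x":0,"y":0,"z":0,"ax":0,"ay":0,"az":0},{"jaw":1,"x":0,"y":0,"z":0,"ax":0,"ay":0,"az":0}]' 40
```

```text
clock: 21.5
ee_pos: [470.8, -231.9, 90.7]
orientation: [3.141, -0.001, 0.001]
ft_force: [-0.1, -0.2, -1.5]
opening: 0.615
finger_force: 42.2
clock: 22.5
ee_pos: [470.6, -231.8, 88.8]
orientation: [3.142, -0.0, 0.001]
ft_force: [0.1, -0.2, -1.8]
opening: 0.614
finger_force: 42.3
```

```bash
python3 -m pendant '[{"jaw":1,"x":0,"y":0,"z":0.05,"ax":0,"ay":0,"az":0},{"jaw":1,"x":0,"y":0,"z":0.05,"ax":0,"ay":0,"az":0},{"jaw":1,"x":0,"y":0,"z":0.05,"ax":0,"ay":0,"az":0},{"jaw":1,"x":0,"y":0,"z":0,"ax":0,"ay":0,"az":0},{"jaw":1,"x":0,"y":0,"z":0,"ax":0,"ay":0,"az":0},{"jaw":1,"x":0,"y":0,"z":0,"ax":0,"ay":0,"az":0},{"jaw":1,"x":0,"y":0,"z":0,"ax":0,"ay":0,"az":0},{"jaw":1,"x":0,"y":0,"z":0,"ax":0,"ay":0,"az":0},{"jaw":1,"x":0,"y":0,"z":0,"ax":0,"ay":0,"az":0},{"jaw":1,"x":0,"y":0,"z":0,"ax":0,"ay":0,"az":0}]' 40
```

```text
clock: 23.5
ee_pos: [470.7, -231.8, 88.8]
orientation: [3.141, -0.0, 0.001]
ft_force: [-3.4, 1.8, 9.0]
opening: 0.615
finger_force: 43.2
```

```bash
python3 -m pendant '[{"jaw":1,"x":0,"y":0,"z":-0.05,"ax":0,"ay":0,"az":0},{"jaw":0.45,"x":0,"y":0,"z":0,"ax":0,"ay":0,"az":0},{"jaw":0.3,"x":0,"y":0,"z":0,"ax":0,"ay":0,"az":0},{"jaw":0.15,"x":0,"y":0,"z":0,"ax":0,"ay":0,"az":0},{"jaw":0,"x":0,"y":0,"z":0,"ax":0,"ay":0,"az":0},{"jaw":0,"x":0,"y":0,"z":0,"ax":0,"ay":0,"az":0},{"jaw":0,"x":0,"y":0,"z":0,"ax":0,"ay":0,"az":0},{"jaw":0,"x":0,"y":0,"z":0,"ax":0,"ay":0,"az":0},{"jaw":0,"x":0,"y":0,"z":-1,"ax":0,"ay":0,"az":0},{"jaw":0,"x":0,"y":0,"z":-2,"ax":0,"ay":0,"az":0}]' 40 &&  python3 -m pendant '[{"jaw":0,"x":0,"y":0,"z":-3,"ax":0,"ay":0,"az":0},{"jaw":0,"x":0,"y":0,"z":-4,"ax":0,"ay":0,"az":0},{"jaw":0,"x":0,"y":0,"z":-3,"ax":0,"ay":0,"az":0},{"jaw":0,"x":-1,"y":-3.5,"z":0,"ax":0,"ay":0,"az":0},{"jaw":0,"x":-1,"y":-4.5,"z":0,"ax":0,"ay":0,"az":0},{"jaw":0,"x":-1,"y":-4.5,"z":0,"ax":0,"ay":0,"az":0},{"jaw":0,"x":-1,"y":-4.5,"z":0,"ax":0,"ay":0,"az":0},{"jaw":0,"x":-0.5,"y":-4.5,"z":0,"ax":0,"ay":0,"az":0},{"jaw":0,"x":0,"y":-2.4,"z":0,"ax":0,"ay":0,"az":0},{"jaw":0,"x":0,"y":0,"z":0,"ax":0,"ay":0,"az":0}]' 40;  python3 -m pendant '[{"jaw":0,"x":0,"y":0,"z":2,"ax":0,"ay":0,"az":0},{"jaw":0,"x":0,"y":0,"z":3,"ax":0,"ay":0,"az":0},{"jaw":0,"x":0,"y":0,"z":0,"ax":0,"ay":0,"az":0},{"jaw":0,"x":0,"y":0,"z":0,"ax":0,"ay":0,"az":0},{"jaw":0,"x":0,"y":0,"z":0,"ax":0,"ay":0,"az":0},{"jaw":0,"x":0,"y":0,"z":0,"ax":0,"ay":0,"az":0},{"jaw":0,"x":0,"y":0,"z":0,"ax":0,"ay":0,"az":0},{"jaw":0,"x":0,"y":0,"z":0,"ax":0,"ay":0,"az":0},{"jaw":0,"x":0,"y":0,"z":0,"ax":0,"ay":0,"az":0},{"jaw":0,"x":0,"y":0,"z":0,"ax":0,"ay":0,"az":0}]' 40; python3 - <<'E'
from h import *
g=save("wrist","w7",s=1.4);print(bot.sense()["ee_pos"],-g["R"].T@g["t"])
E
```

```text
clock: 24.5
ee_pos: [469.3, -230.8, 116.9]
orientation: [-3.139, 0.003, 0.001]
ft_force: [0.4, -0.6, -0.5]
opening: 1.0
finger_force: 0.0
clock: 25.5
ee_pos: [425.1, 9.8, 218.6]
orientation: [-3.141, -0.001, 0.005]
ft_force: [0.6, -0.4, -0.3]
opening: 1.002
finger_force: 0.0
clock: 26.5
ee_pos: [425.5, 7.3, 167.9]
orientation: [3.142, -0.0, 0.001]
ft_force: [0.2, 0.1, -0.0]
opening: 1.002
finger_force: 0.0
[425.46149435   7.24447662 167.82486822] [510.51670589   7.05101571 311.54335795]
```

View pics/w7.png

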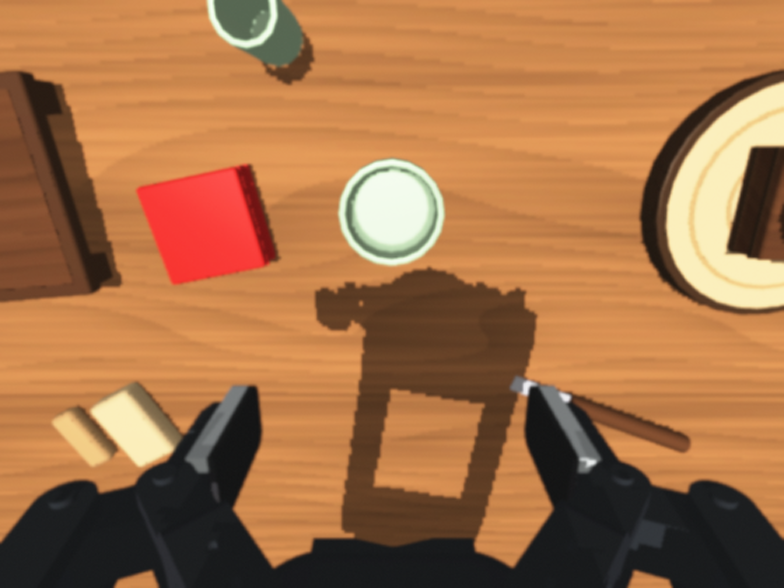

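Bowl rim centred at (392,212). The red block's edge at about (272,260) stays clear of the fingers.

```bash
python3 - <<'E'
from h import *
g=dict(np.load('pics/w7.npz'))
for k,(u,v,z) in dict(bowl=(391.5,212,30),cup=(242,10,66),red=(272,262,15)).items(): print(k,pix2w(g,u/1.4,v/1.4,z).round(1))
E
```

```text
bowl [464.4   7.8  30. ]
cup [562.5  76.4  66. ]
red [428.9  86.6  15. ]
```

```bash
python3 -m pendant '[{"jaw":0,"x":2,"y":0,"z":2,"ax":0,"ay":0,"az":0},{"jaw":0,"x":1.9,"y":0,"z":3,"ax":0,"ay":0,"az":0},{"jaw":0,"x":0,"y":0,"z":0,"ax":0,"ay":0,"az":0},{"jaw":0,"x":0,"y":0,"z":3,"ax":0,"ay":0,"az":0},{"jaw":0,"x":0,"y":0,"z":3,"ax":0,"ay":0,"az":0},{"jaw":0,"x":0,"y":0,"z":2.2,"ax":0,"ay":0,"az":0},{"jaw":0,"x":0,"y":0,"z":2,"ax":0,"ay":0,"az":0},{"jaw":0,"x":0,"y":0,"z":1,"ax":0,"ay":0,"az":0},{"jaw":0,"x":0,"y":0,"z":0,"ax":0,"ay":0,"az":0},{"jaw":0,"x":0,"y":0,"z":0,"ax":0,"ay":0,"az":0}]' 30 && python3 -m pendant '[{"jaw":1,"x":0,"y":0,"z":0,"ax":0,"ay":0,"az":0},{"jaw":1,"x":0,"y":0,"z":0,"ax":0,"ay":0,"az":0},{"jaw":1,"x":0,"y":0,"z":0,"ax":0,"ay":0,"az":0},{"jaw":1,"x":0,"y":0,"z":0,"ax":0,"ay":0,"az":0},{"jaw":1,"x":0,"y":0,"z":0,"ax":0,"ay":0,"az":0},{"jaw":1,"x":0,"y":0,"z":0,"ax":0,"ay":0,"az":0},{"jaw":1,"x":0,"y":0,"z":0,"ax":0,"ay":0,"az":0},{"jaw":1,"x":0,"y":0,"z":0,"ax":0,"ay":0,"az":0},{"jaw":1,"x":0,"y":0,"z":0,"ax":0,"ay":0,"az":0},{"jaw":1,"x":0,"y":0,"z":0,"ax":0,"ay":0,"az":0}]' 30
```

```text
clock: 27.55
ee_pos: [465.1, 7.1, 6.8]
orientation: [3.141, -0.001, 0.001]
ft_force: [1.1, 0.8, 0.3]
opening: 1.001
finger_force: 0.0
clock: 28.55
ee_pos: [465.7, 7.1, 7.6]
orientation: [3.141, -0.002, 0.001]
ft_force: [-1.9, 0.3, 7.1]
opening: 0.744
finger_force: 31.7
```

```bash
python3 -m pendant '[{"jaw":1,"x":0,"y":0,"z":-1,"ax":0,"ay":0,"az":0},{"jaw":1,"x":0,"y":0,"z":-2.5,"ax":0,"ay":0,"az":0},{"jaw":1,"x":0,"y":0,"z":-3.5,"ax":0,"ay":0,"az":0},{"jaw":1,"x":0,"y":0,"z":-3,"ax":0,"ay":0,"az":0},{"jaw":1,"x":0,"y":-2,"z":0,"ax":0,"ay":0,"az":0},{"jaw":1,"x":0,"y":-4,"z":0,"ax":0,"ay":0,"az":0},{"jaw":1,"x":0,"y":-4,"z":0,"ax":0,"ay":0,"az":0},{"jaw":1,"x":0,"y":-4,"z":0,"ax":0,"ay":0,"az":0},{"jaw":1,"x":0,"y":-4,"z":0,"ax":0,"ay":0,"az":0},{"jaw":1,"x":0,"y":-3,"z":0,"ax":0,"ay":0,"az":0}]' 30 && python3 -m pendant '[{"jaw":1,"x":0.5,"y":-3,"z":0,"ax":0,"ay":0,"az":0},{"jaw":1,"x":0,"y":-1.8,"z":0,"ax":0,"ay":0,"az":0},{"jaw":1,"x":0,"y":0,"z":0,"ax":0,"ay":0,"az":0},{"jaw":1,"x":0,"y":0,"z":0,"ax":0,"ay":0,"az":0},{"jaw":1,"x":0,"y":0,"z":0,"ax":0,"ay":0,"az":0},{"jaw":1,"x":0,"y":0,"z":0,"ax":0,"ay":0,"az":0},{"jaw":1,"x":0,"y":0,"z":0,"ax":0,"ay":0,"az":0},{"jaw":1,"x":0,"y":0,"z":0,"ax":0,"ay":0,"az":0},{"jaw":1,"x":0,"y":0,"z":0,"ax":0,"ay":0,"az":0},{"jaw":1,"x":0,"y":0,"z":0,"ax":0,"ay":0,"az":0}]' 30; python3 - <<'E'
from h import *
g=save("wrist","w8",s=1.4);print(bot.sense()["ee_pos"],-g["R"].T@g["t"])
E
```

```text
clock: 29.55
ee_pos: [464.2, 219.6, 106.9]
orientation: [-3.141, -0.001, 0.002]
ft_force: [-0.1, -0.4, -1.2]
opening: 0.749
finger_force: 33.5
clock: 30.55
ee_pos: [469.4, 265.1, 105.8]
orientation: [-3.142, -0.0, 0.0]
ft_force: [-0.0, -0.2, -0.8]
opening: 0.748
finger_force: 33.5
[469.32249584 265.15480561 105.75927709] [554.40656986 264.86287069 249.42070294]
```

View pics/w8.png

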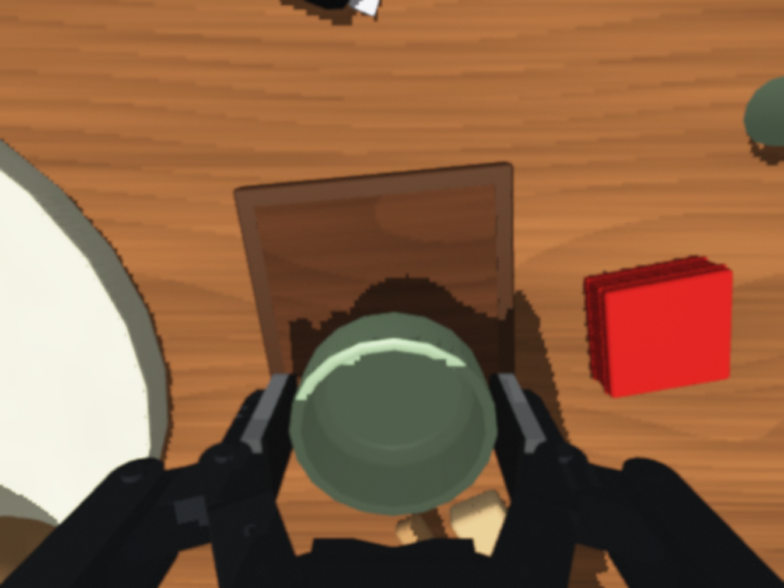

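Over the stand: its far corners are at (236,190) and (512,164), and the bowl hangs level.

```bash
python3 - <<'E'
from h import *
g=dict(np.load('pics/w8.npz'))
a=pix2w(g,236/1.4,190/1.4,30)[:2];b=pix2w(g,512/1.4,164/1.4,30)[:2]
d=(b-a)/np.linalg.norm(b-a);n=np.array([d[1],-d[0]]);n=-n if n[0]>0 else n
print(a,b,np.linalg.norm(b-a),(a+b)/2+65*n)
E
```

```text
[528.41290605 337.44857496] [540.23050078 210.7343931 ] 127.26405395313681 [469.60255009 268.05565825]
```

```bash
python3 -m pendant '[{"jaw":1,"x":0.1,"y":-0.25,"z":1.5,"ax":0,"ay":0,"az":0},{"jaw":1,"x":0,"y":0,"z":2.2,"ax":0,"ay":0,"az":0},{"jaw":1,"x":0,"y":0,"z":1.5,"ax":0,"ay":0,"az":0},{"jaw":1,"x":0,"y":0,"z":0.8,"ax":0,"ay":0,"az":0},{"jaw":1,"x":0,"y":0,"z":0.5,"ax":0,"ay":0,"az":0},{"jaw":1,"x":0,"y":0,"z":0.2,"ax":0,"ay":0,"az":0},{"jaw":1,"x":0,"y":0,"z":0,"ax":0,"ay":0,"az":0},{"jaw":1,"x":0,"y":0,"z":0,"ax":0,"ay":0,"az":0},{"jaw":1,"x":0,"y":0,"z":0,"ax":0,"ay":0,"az":0},{"jaw":1,"x":0,"y":0,"z":0,"ax":0,"ay":0,"az":0}]' 30 && python3 -m pendant '[{"jaw":1,"x":0,"y":0,"z":0.05,"ax":0,"ay":0,"az":0},{"jaw":1,"x":0,"y":0,"z":0.05,"ax":0,"ay":0,"az":0},{"jaw":1,"x":0,"y":0,"z":0.05,"ax":0,"ay":0,"az":0},{"jaw":1,"x":0,"y":0,"z":0,"ax":0,"ay":0,"az":0},{"jaw":1,"x":0,"y":0,"z":0,"ax":0,"ay":0,"az":0},{"jaw":1,"x":0,"y":0,"z":0,"ax":0,"ay":0,"az":0},{"jaw":1,"x":0,"y":0,"z":0,"ax":0,"ay":0,"az":0},{"jaw":1,"x":0,"y":0,"z":0,"ax":0,"ay":0,"az":0},{"jaw":1,"x":0,"y":0,"z":0,"ax":0,"ay":0,"az":0},{"jaw":1,"x":0,"y":0,"z":0,"ax":0,"ay":0,"az":0}]' 30
```

```text
clock: 31.6
ee_pos: [470.7, 267.9, 39.4]
orientation: [-3.141, -0.001, 0.001]
ft_force: [-0.6, 0.3, -1.5]
opening: 0.748
finger_force: 33.5
clock: 32.6
ee_pos: [470.4, 267.8, 37.6]
orientation: [-3.142, -0.0, 0.001]
ft_force: [-1.7, -0.8, 5.3]
opening: 0.743
finger_force: 34.0
```

```bash
python3 -m pendant '[{"jaw":1,"x":0,"y":0,"z":-0.05,"ax":0,"ay":0,"az":0},{"jaw":0.2,"x":0,"y":0,"z":0,"ax":0,"ay":0,"az":0},{"jaw":0.1,"x":0,"y":0,"z":0,"ax":0,"ay":0,"az":0},{"jaw":0,"x":0,"y":0,"z":0,"ax":0,"ay":0,"az":0},{"jaw":0,"x":0,"y":0,"z":0,"ax":0,"ay":0,"az":0},{"jaw":0,"x":0,"y":0,"z":0,"ax":0,"ay":0,"az":0},{"jaw":0,"x":0,"y":0,"z":-1,"ax":0,"ay":0,"az":0},{"jaw":0,"x":0,"y":0,"z":-3,"ax":0,"ay":0,"az":0},{"jaw":0,"x":0,"y":0,"z":-4,"ax":0,"ay":0,"az":0},{"jaw":0,"x":0,"y":0,"z":-4,"ax":0,"ay":0,"az":0}]' 30 &&  python3 -m pendant '[{"jaw":0,"x":2,"y":3.5,"z":0,"ax":0,"ay":0,"az":0},{"jaw":0,"x":2,"y":4,"z":0,"ax":0,"ay":0,"az":0},{"jaw":0,"x":2,"y":4,"z":0,"ax":0,"ay":0,"az":0},{"jaw":0,"x":2,"y":4,"z":0,"ax":0,"ay":0,"az":0},{"jaw":0,"x":1.2,"y":3.6,"z":0,"ax":0,"ay":0,"az":0},{"jaw":0,"x":0,"y":0,"z":0,"ax":0,"ay":0,"az":0},{"jaw":0,"x":0,"y":0,"z":0,"ax":0,"ay":0,"az":0},{"jaw":0,"x":0,"y":0,"z":0,"ax":0,"ay":0,"az":0},{"jaw":0,"x":0,"y":0,"z":0,"ax":0,"ay":0,"az":0},{"jaw":0,"x":0,"y":0,"z":0,"ax":0,"ay":0,"az":0}]' 30; python3 - <<'E'
from h import *
g=save("wrist","w9",s=1.4);print(bot.sense()["ee_pos"],-g["R"].T@g["t"])
E
```

```text
clock: 33.6
ee_pos: [469.9, 267.6, 159.3]
orientation: [3.141, 0.001, 0.001]
ft_force: [1.7, 0.3, 0.7]
opening: 1.002
finger_force: 0.0
clock: 34.6
ee_pos: [562.0, 78.1, 157.8]
orientation: [-3.141, 0.0, 0.003]
ft_force: [-0.1, 0.6, -0.3]
opening: 0.997
finger_force: 0.0
[562.03381337  77.91703697 157.81126326] [647.03982308  77.99638567 301.47775114]
```

View pics/w9.png

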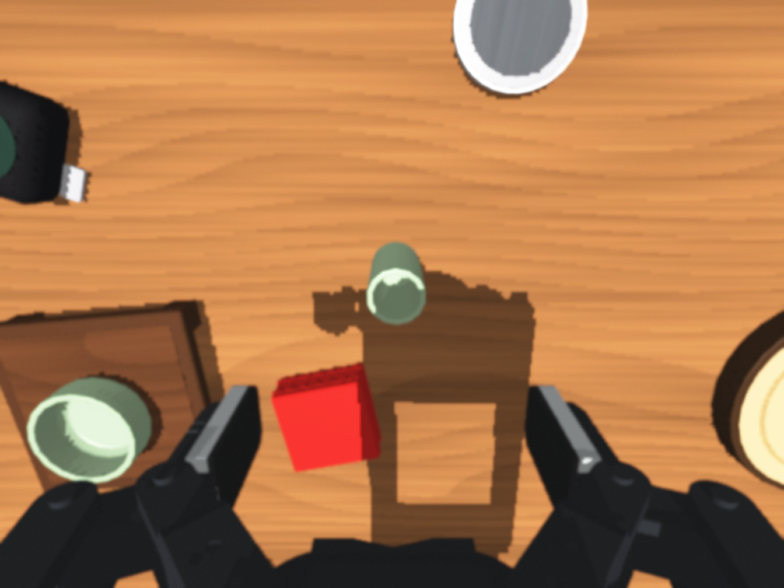

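Cup lip is at (396,296), bowl rim at (83,435) with the bowl upright on the stand.

```bash
python3 - <<'E'
from h import *
g=dict(np.load('pics/w9.npz'))
for k,(u,v,z) in dict(cup=(396,296,66),bowl=(83,434,60)).items(): print(k,pix2w(g,u/1.4,v/1.4,z).round(1))
E
python3 -m pendant '[{"jaw":0,"x":0,"y":0.1,"z":2,"ax":0,"ay":0,"az":0},{"jaw":0,"x":0,"y":0,"z":3,"ax":0,"ay":0,"az":0},{"jaw":0,"x":0,"y":0,"z":3,"ax":0,"ay":0,"az":0},{"jaw":0,"x":0,"y":0,"z":2.5,"ax":0,"ay":0,"az":0},{"jaw":0,"x":0,"y":0,"z":1.5,"ax":0,"ay":0,"az":0},{"jaw":0,"x":0,"y":0,"z":1.2,"ax":0,"ay":0,"az":0},{"jaw":0,"x":0,"y":0,"z":0,"ax":0,"ay":0,"az":0},{"jaw":0,"x":0,"y":0,"z":0,"ax":0,"ay":0,"az":0},{"jaw":0.3,"x":0,"y":0,"z":0,"ax":0,"ay":0,"az":0},{"jaw":0.4,"x":0,"y":0,"z":0,"ax":0,"ay":0,"az":0}]' 30
```

```text
cup [563.4  76.1  66. ]
bowl [471.3 266.2  60. ]
clock: 35.65
ee_pos: [563.6, 75.8, 27.1]
orientation: [3.142, -0.003, 0.001]
ft_force: [-0.8, -0.2, -0.1]
opening: 0.692
finger_force: 0.0
```

```bash
python3 -m pendant '[{"jaw":0.6,"x":0,"y":0,"z":0,"ax":0,"ay":0,"az":0},{"jaw":1,"x":0,"y":0,"z":0,"ax":0,"ay":0,"az":0},{"jaw":1,"x":0,"y":0,"z":0,"ax":0,"ay":0,"az":0},{"jaw":1,"x":0,"y":0,"z":0,"ax":0,"ay":0,"az":0},{"jaw":1,"x":0,"y":0,"z":0,"ax":0,"ay":0,"az":0},{"jaw":1,"x":0,"y":0,"z":0,"ax":0,"ay":0,"az":0},{"jaw":1,"x":0,"y":0,"z":0,"ax":0,"ay":0,"az":0},{"jaw":1,"x":0,"y":0,"z":0,"ax":0,"ay":0,"az":0},{"jaw":1,"x":0,"y":0,"z":0,"ax":0,"ay":0,"az":0},{"jaw":1,"x":0,"y":0,"z":0,"ax":0,"ay":0,"az":0}]' 30 && python3 -m pendant '[{"jaw":1,"x":0,"y":0,"z":-1,"ax":0,"ay":0,"az":0},{"jaw":1,"x":0,"y":0,"z":-2.5,"ax":0,"ay":0,"az":0},{"jaw":1,"x":0,"y":0,"z":-3.5,"ax":0,"ay":0,"az":0},{"jaw":1,"x":0,"y":0,"z":-3,"ax":0,"ay":0,"az":0},{"jaw":1,"x":0,"y":0,"z":0,"ax":0,"ay":0,"az":0},{"jaw":1,"x":0,"y":0,"z":0,"ax":0,"ay":0,"az":0},{"jaw":1,"x":0,"y":0,"z":0,"ax":0,"ay":0,"az":0},{"jaw":1,"x":0,"y":0,"z":0,"ax":0,"ay":0,"az":0},{"jaw":1,"x":0,"y":0,"z":0,"ax":0,"ay":0,"az":0},{"jaw":1,"x":0,"y":0,"z":0,"ax":0,"ay":0,"az":0}]' 30
```

```text
clock: 36.65
ee_pos: [563.0, 75.8, 26.5]
orientation: [3.141, -0.001, 0.001]
ft_force: [-0.8, 0.6, 5.0]
opening: 0.375
finger_force: 29.8
clock: 37.65
ee_pos: [561.8, 75.8, 124.8]
orientation: [-3.142, 0.002, 0.0]
ft_force: [-0.0, -0.6, -0.5]
opening: 0.374
finger_force: 29.9
```

```bash
python3 -m pendant '[{"jaw":1,"x":-1.2,"y":-2.2,"z":0,"ax":0,"ay":0,"az":0},{"jaw":1,"x":-2,"y":-4,"z":0,"ax":0,"ay":0,"az":0},{"jaw":1,"x":-2,"y":-4,"z":0,"ax":0,"ay":0,"az":0},{"jaw":1,"x":-2,"y":-4,"z":0,"ax":0,"ay":0,"az":0},{"jaw":1,"x":-1.5,"y":-3.5,"z":0,"ax":0,"ay":0,"az":0},{"jaw":1,"x":-0.5,"y":-1.5,"z":0,"ax":0,"ay":0,"az":0},{"jaw":1,"x":0,"y":0,"z":0,"ax":0,"ay":0,"az":0},{"jaw":1,"x":0,"y":0,"z":0,"ax":0,"ay":0,"az":0},{"jaw":1,"x":0,"y":0,"z":0,"ax":0,"ay":0,"az":0},{"jaw":1,"x":0,"y":0,"z":0,"ax":0,"ay":0,"az":0}]' 30; python3 - <<'E'
from h import *
g=save("wrist","w10",s=1.4);print(bot.sense()["ee_pos"])
E
```

```text
clock: 38.65
ee_pos: [471.0, 266.5, 125.7]
orientation: [3.141, -0.0, -0.001]
ft_force: [-0.5, -0.2, 0.0]
opening: 0.376
finger_force: 30.0
[470.96414744 266.61323958 125.73370387]
```

View pics/w10.png

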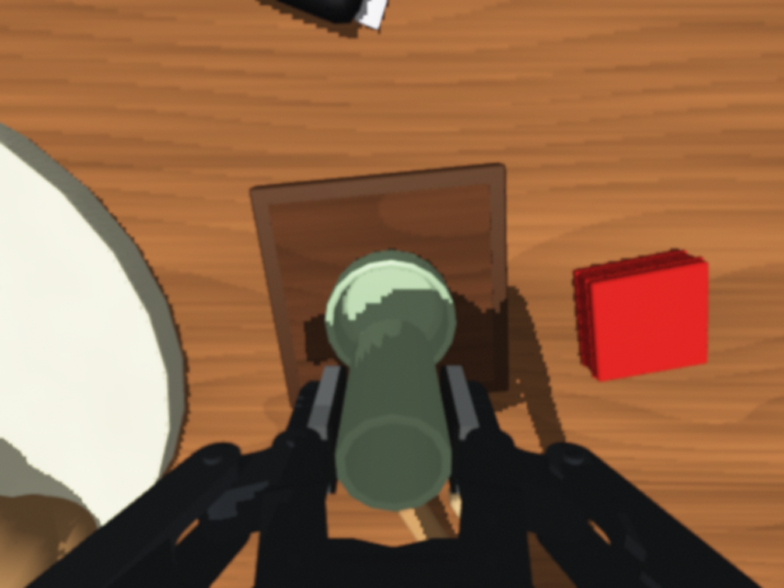

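Bowl rim spans (326,315) to (457,315) with its far edge at about (391,259). The cup above is centred at (393,462).

```bash
python3 - <<'E'
from h import *
g=dict(np.load('pics/w10.npz'))
print(circ(g,[(u/1.4,v/1.4) for u,v in((326,315),(457,315),(391,260),(341,282),(441,282))],60,32))
print(pix2w(g,393/1.4,463/1.4,125.7-26.5+66))
E
```

```text
(array([467.3, 266.9]), array([-0. ,  0.1,  0.2, -0. , -0.2]))
[471.13654075 266.14619501 165.2       ]
```

```bash
python3 -m pendant '[{"jaw":1,"x":-0.3,"y":-0.05,"z":1,"ax":0,"ay":0,"az":0},{"jaw":1,"x":0,"y":0,"z":1.7,"ax":0,"ay":0,"az":0},{"jaw":1,"x":0,"y":0,"z":1.2,"ax":0,"ay":0,"az":0},{"jaw":1,"x":0,"y":0,"z":1,"ax":0,"ay":0,"az":0},{"jaw":1,"x":0,"y":0,"z":0.7,"ax":0,"ay":0,"az":0},{"jaw":1,"x":0,"y":0,"z":0.4,"ax":0,"ay":0,"az":0},{"jaw":1,"x":0,"y":0,"z":0.2,"ax":0,"ay":0,"az":0},{"jaw":1,"x":0,"y":0,"z":0,"ax":0,"ay":0,"az":0},{"jaw":1,"x":0,"y":0,"z":0,"ax":0,"ay":0,"az":0},{"jaw":1,"x":0,"y":0,"z":0,"ax":0,"ay":0,"az":0}]' 30 && python3 -m pendant '[{"jaw":1,"x":0,"y":0,"z":0.05,"ax":0,"ay":0,"az":0},{"jaw":1,"x":0,"y":0,"z":0.05,"ax":0,"ay":0,"az":0},{"jaw":1,"x":0,"y":0,"z":0.05,"ax":0,"ay":0,"az":0},{"jaw":1,"x":0,"y":0,"z":0,"ax":0,"ay":0,"az":0},{"jaw":1,"x":0,"y":0,"z":0,"ax":0,"ay":0,"az":0},{"jaw":1,"x":0,"y":0,"z":0,"ax":0,"ay":0,"az":0},{"jaw":1,"x":0,"y":0,"z":0,"ax":0,"ay":0,"az":0},{"jaw":1,"x":0,"y":0,"z":0,"ax":0,"ay":0,"az":0},{"jaw":1,"x":0,"y":0,"z":0,"ax":0,"ay":0,"az":0},{"jaw":1,"x":0,"y":0,"z":0,"ax":0,"ay":0,"az":0}]' 30
```

```text
clock: 39.7
ee_pos: [467.8, 268.4, 64.3]
orientation: [-3.141, -0.001, 0.001]
ft_force: [0.5, -1.3, -1.3]
opening: 0.373
finger_force: 30.0
clock: 40.7
ee_pos: [467.3, 268.3, 62.3]
orientation: [-3.142, -0.0, 0.001]
ft_force: [0.2, -0.7, -0.2]
opening: 0.377
finger_force: 30.0
```

```bash
python3 -m pendant '[{"jaw":1,"x":0,"y":0,"z":0.05,"ax":0,"ay":0,"az":0},{"jaw":1,"x":0,"y":0,"z":0.05,"ax":0,"ay":0,"az":0},{"jaw":1,"x":0,"y":0,"z":0,"ax":0,"ay":0,"az":0},{"jaw":1,"x":0,"y":0,"z":0,"ax":0,"ay":0,"az":0},{"jaw":1,"x":0,"y":0,"z":0,"ax":0,"ay":0,"az":0},{"jaw":1,"x":0,"y":0,"z":0,"ax":0,"ay":0,"az":0},{"jaw":1,"x":0,"y":0,"z":0,"ax":0,"ay":0,"az":0},{"jaw":1,"x":0,"y":0,"z":0,"ax":0,"ay":0,"az":0},{"jaw":1,"x":0,"y":0,"z":0,"ax":0,"ay":0,"az":0},{"jaw":1,"x":0,"y":0,"z":0,"ax":0,"ay":0,"az":0}]' 30
```

```text
clock: 41.7
ee_pos: [467.4, 268.3, 61.5]
orientation: [-3.141, -0.0, 0.001]
ft_force: [-0.5, 0.6, 3.5]
opening: 0.372
finger_force: 30.3
```

```bash
python3 -m pendant '[{"jaw":0.6,"x":0,"y":0,"z":0,"ax":0,"ay":0,"az":0},{"jaw":0.5,"x":0,"y":0,"z":0,"ax":0,"ay":0,"az":0},{"jaw":0.3,"x":0,"y":0,"z":0,"ax":0,"ay":0,"az":0},{"jaw":0,"x":0,"y":0,"z":0,"ax":0,"ay":0,"az":0},{"jaw":0,"x":0,"y":0,"z":0,"ax":0,"ay":0,"az":0},{"jaw":0,"x":0,"y":0,"z":0,"ax":0,"ay":0,"az":0},{"jaw":0,"x":0,"y":0,"z":0,"ax":0,"ay":0,"az":0},{"jaw":0,"x":0,"y":0,"z":-1,"ax":0,"ay":0,"az":0},{"jaw":0,"x":0,"y":0,"z":-3,"ax":0,"ay":0,"az":0},{"jaw":0,"x":0,"y":0,"z":-4,"ax":0,"ay":0,"az":0}]' 30 && python3 -m pendant '[{"jaw":0,"x":0,"y":0,"z":-4,"ax":0,"ay":0,"az":0},{"jaw":0,"x":0,"y":0,"z":-4,"ax":0,"ay":0,"az":0},{"jaw":0,"x":0,"y":0,"z":0,"ax":0,"ay":0,"az":0},{"jaw":0,"x":0,"y":0,"z":0,"ax":0,"ay":0,"az":0},{"jaw":0,"x":0,"y":0,"z":0,"ax":0,"ay":0,"az":0},{"jaw":0,"x":0,"y":0,"z":0,"ax":0,"ay":0,"az":0},{"jaw":0,"x":0,"y":0,"z":0,"ax":0,"ay":0,"az":0},{"jaw":0,"x":0,"y":0,"z":0,"ax":0,"ay":0,"az":0},{"jaw":0,"x":0,"y":0,"z":0,"ax":0,"ay":0,"az":0},{"jaw":0,"x":0,"y":0,"z":0,"ax":0,"ay":0,"az":0}]' 30; python3 - <<'E'
from h import *
save("scene","s11",crop=(60,100,340,310),s=2.8)
E
```

```text
clock: 42.7
ee_pos: [465.5, 267.5, 140.6]
orientation: [3.14, 0.005, 0.0]
ft_force: [-0.3, 0.6, -0.7]
opening: 1.003
finger_force: 0.0
clock: 43.7
ee_pos: [467.2, 268.2, 221.0]
orientation: [3.141, 0.0, 0.001]
ft_force: [0.3, -0.1, 0.1]
opening: 0.996
finger_force: 0.0
```

View pics/s11.png

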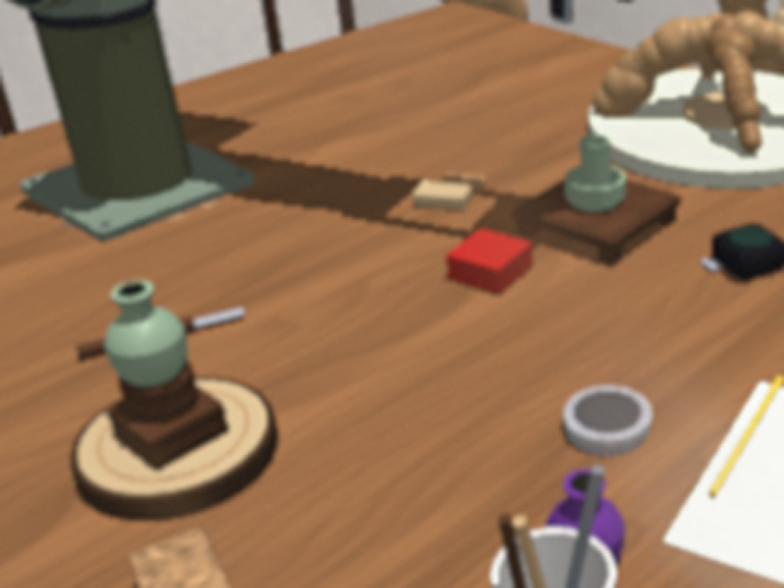

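The vase stands on the stack at (150,340), and the cup stands in the bowl on the stand at (595,175). The bystanders haven't moved, so I'm handing in.

```bash
python3 -c "
from station import bot
print(bot.sign_off())"
```

```text
the job is handed in; nothing more can be done
None
```

I built the display in the set order and handed it in at about 44 s; the last picture showed everything upright in place and the bystanders unmoved, but sign-off returned no verdict.

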